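# Lid the cap hopper and hold its spring gate open at the mark

## Robot

A 7-joint arm with a two-finger parallel gripper is mounted at the origin on the work surface. World frame = base frame: x ahead of the robot, y to its left, z up, the work surface at z = 0. Lengths are in m, angles in degrees, forces in N, time in s.
With the tool pointing down it reaches from about 0.425 to 0.875 m from the base axis. Payload 4.7 kg.
Tool frame: the origin (TCP) lies midway between the tips of the shut fingers; the grasp point (between the pads) lies 19 mm behind it; z points along the fingers, y is the line along which they close (so a half turn about z gives the same grasp; the last joint's range is limited). The gripper opens to 87 mm and grips with 3 to 60 N. Pads are 19 mm wide; open, the fingers measure 117 mm over their backs; the gripper's body (75 mm by 190 mm) begins 51 mm behind the grasp point.
Start: joints at [66.297, 18.392, -4.016, 83.108, 1.295, 78.541, -3.26], TCP at [0.27, -0.591, 0.223] pointing down, gripper open.
Joint ranges: [-163.93, 163.93], [-17.29, 119.83], [-79.2, 71.16], [3.27, 140.29], [-89.18, 269.18], [5.43, 117.66], [-154.24, 154.24]. Speed limits (degrees/s): [147.25, 147.25, 180, 180, 180, 180, 180].

## Interface

Orientations are given as [roll, pitch, yaw] about the fixed x, y, z axes, in that order (R = Rz(yaw) Ry(pitch) Rx(roll)).
In Python, from cell import env gives the robot as it stands. The module is installed in compiled form; this text tells all that it offers.
- The arm moves only by the tool step_arm, never from a script. Its argument "rows" is a list of rows, each an object with "angular": the turn, a rotation vector about the tool's x, y, z in units of pi rad (1.0 is pi rad), a list of three; "slide": the shift along the tool's x, y, z in units of 500 mm (1.0 is 500 mm), a list of three; "jaw": the opening, from 0 (shut) to 1 (fully open). A call has 1 to 10 rows; each row shifts and turns the commanded pose from where the row before left it, along the tool's axes as they then stand; what a row does not reach is not made up. A row lasts 1/8 s, in which the tool goes at most 62.5 mm and 10.7 degrees, less where a joint would pass 70% of its speed; a pose out of reach is approached as far as the arm can. A call with a number of a shift or a turn outside -1 to 1 is refused whole. A call with a gripper value outside its range is refused whole. The fingers move at their own pace and stop on an object; "newtons" is the grip in N (left out, the last holds). Time passes only in rows, so rows that do not move let the fingers close. It gives the time, the measured TCP pose, the force, the opening and the grip force at its end, in the units of the state.
- env.get_obs(): the state, without advancing time (a new reading comes with each control period).
- env.read_camera(name): name is "scene" or "top"; returns the picture (480x640x3 uint8, red, green, blue); there is no depth.
- env.camera_info(name): a dict with "fx", "fy", "cx", "cy" (pixels), "k1" (the pictures are not rectified: a ray, as slopes to the right and down, at radius r is drawn at 1 + k1 r^2 times it, then the intrinsics apply), "R" (3x3) and "t" (3): a world point X has camera coordinates R X + t. Camera axes: x right, y down, z forward; pixel columns grow to the right and rows downward; lengths in m; the calibration is good to about 2 mm. A picture is of the moment at which its call begins. camera_info takes no time and is no camera call.
- env.sign_off(): hands the job in; it is judged then, once.
The state is a dict: "time_s": time; "qpos": joint angles; "joint_velocities": joint speeds; "effort": joint torques, N m; "tool_pos": TCP position; "tool_rot": TCP orientation; "force": force on the tool from outside, world axes, zero at the start; "wrist_torque": the same for the moment, N m; "grip_width": finger opening in m; "grasp_force": force on a finger pad.
Only numpy, scipy, OpenCV 4.12 (cv2) and the standard library are available. Lean on these libraries where they do the work, as an engineer would, in place of code of your own. Each camera call takes 0.05 s, during which the arm holds its last target. There are 200 camera calls.

## Task

The cap hopper has just been filled: set its round knobbed lid squarely on the mouth first, so nothing more gets tossed in, and let go of it. Then take the bar handle of the spring-closed slide gate at the hopper's foot, pull it out until the pointer strap stands in the dark band on the rails, and keep it there so that all four caps drop into the tin underneath. Finish while still holding the handle at that mark with the lid in place, and leave the bottles, tumbler, opener, jar and brush where they are.

Things in the scene. Friction and masses are not known exactly. Their poses are not given: they have to be found in the camera images.
- hopper: Countertop cap hopper, fixed: an upright tube (clear, 133 mm across its metal rim, 124 mm inside, top 255 mm up) over a metal cone with a 66 mm outlet, a deck 194 x 180 mm (top 121 mm up) and four legs. Origin: on the table under the tube's axis; z up. The slide gate comes out level at its front (-x side) on two rails, 108 mm apart outside, tops 120 mm up, ending 225 mm from the axis.
- hopper_mouth (a point): Centre of the hopper's open mouth, level with the top of its rim, 255 mm above the table; axes as the hopper's.
- lid: The hopper's round silicone lid, one stiff piece of about 130 g, right way up on the table right of the hopper. Origin: centre of the underside. A plug 112 mm across (104 at its foot), 10 mm tall, drops loosely into the mouth; a flange 140 mm across, 10 to 16 mm up, lands on the rim; a round knob 24 mm across stands from 16 to 44 mm. Seated, the origin is 10 mm below the rim.
- gate (a joint): Travel of the slide gate in m: 0 = shut (where its springs keep it), grows as it is pulled straight out along the hopper's -x; 0.066 = pointer strap on the middle of the mark, 0.085 = end stop. The springs always pull it shut: about 4.5 N near shut, 10 N at the mark; let go, it snaps shut.
- gate_handle (a point): Bar handle of the gate: a level round bar 12 mm thick, 90 mm long along the hopper's y, on two thin posts 68 mm apart. This point: middle of the bar, 152 mm above the table and, shut, 150 mm in front of the hopper's axis (80 mm from the edge of the lid when on); it moves with the gate. Below the bar 22 mm is free down to the strap, 31 mm to the plate. Axes as the hopper's.
- gate_pointer (a point): Middle of the pointer strap, the thin dark strip 6 mm wide that lies across both rails and moves with the gate; 20 mm behind the handle bar, 130 mm in front of the hopper's axis when shut, 123 mm above the table.
- gate_mark (a point): Middle of the mark, level with the pointer strap: a dark band 12 mm wide across each rail, fixed, 196 mm in front of the hopper's axis.
- tin: Open tin 128 x 128 x 65 mm, walls 3 mm, that already stands on the foot plate under the hopper's outlet; it stays there. Origin: centre of its underside.
- cap0_mid (a point): Centre of one of the four plastic screw caps (30 mm across, 15 mm tall) that lie loose inside the hopper on the shut gate plate; they fall through by themselves when the gate is held at the mark.
- cap1_mid (a point): Centre of one of the four plastic screw caps (30 mm across, 15 mm tall) that lie loose inside the hopper on the shut gate plate; they fall through by themselves when the gate is held at the mark.
- cap2_mid (a point): Centre of one of the four plastic screw caps (30 mm across, 15 mm tall) that lie loose inside the hopper on the shut gate plate; they fall through by themselves when the gate is held at the mark.
- cap3_mid (a point): Centre of one of the four plastic screw caps (30 mm across, 15 mm tall) that lie loose inside the hopper on the shut gate plate; they fall through by themselves when the gate is held at the mark.
- bottle_a: Yellow plastic bottle, 64 mm across, 190 mm tall, on the turntable (230 mm across, 22 mm high) at the left. Origin: centre of the underside. A bystander, to be left alone.
- bottle_b: Second yellow plastic bottle like the first, on the same turntable. A bystander, to be left alone.
- opener: Flat chrome bottle opener about 130 mm long and 5 mm thick, lying on the table. Origin near its middle. A bystander, to be left alone.
- tumbler: Glass tumbler, 76 mm across the rim, 95 mm tall. Origin: centre of the underside. A bystander, to be left alone.
- jar: Glass jar with a metal cap, 70 mm across, 85 mm tall. Origin: centre of the underside. A bystander, to be left alone.
- brush: Wooden hand brush lying on the table. A bystander, to be left alone.
Not all that is in view belongs to the job. There is more than one size of the lid; the job needs the middle-sized.

How it is judged:
By the outcome, as a careful person would: the job done as asked, in the order asked, and still so for the second after the job is handed in, while the arm keeps its last pose, push and grip.
It also fails if it takes over 58 s, if anything falls off the work surface, if the arm or the gripper's body presses on something with over 40 N, if the wrist force passes 120 N, or if a joint passes its speed limit or range.

## Working session

There is one attempt and no reset: what is moved stays moved. The work goes in short steps, Python scripts to look and compute and a tool call to move; the robot and the scene stay as the last step left them, time stands still between calls to the robot, and variables do not carry over. Pictures are saved under pics/ and viewed, at most 10 in all, crops included, and the job is handed in when it is done.

Besides the shell and the picture viewer there is one more tool, called after "Request:" as name(argument=value, ...) on one line, values as JSON. step_arm: Moves the arm, as the interface text tells. Shifts and turns lie within -1 to 1; 1 stands for 500 mm of shift or pi rad of turn. Its arguments: {"type":"object","properties":{"rows":{"type":"array"},"newtons":{"type":"number"}},"required":["rows"]}

```bash
mkdir -p pics; cat > h.py <<'E'
import numpy as np, cv2
from cell import env
def snap(n,f):
    im=env.read_camera(n); cv2.imwrite(f'pics/{f}.png',im[:,:,::-1]); return im
def ray(n,uv):
    c=env.camera_info(n);R=np.array(c['R']);t=np.array(c['t'])
    K=np.array([[c['fx'],0,c['cx']],[0,c['fy'],c['cy']],[0,0,1]])
    p=cv2.undistortPoints(np.array([[uv]],float),K,np.array([c['k1'],0,0,0.]),None)[0,0] if 1 else 0
    return -R.T@t, R.T@np.array([p[0],p[1],1])
def plane(n,uv,z):
    o,d=ray(n,uv); return o+d*(z-o[2])/d[2]
def proj(n,X):
    c=env.camera_info(n);K=np.array([[c['fx'],0,c['cx']],[0,c['fy'],c['cy']],[0,0,1]])
    r=cv2.Rodrigues(np.array(c['R'],float))[0]
    return cv2.projectPoints(np.array(X,float).reshape(-1,1,3),r,np.array(c['t'],float),K,np.array([c['k1'],0,0,0.]))[0][:,0]
def tri(uv1,uv2,n1='scene',n2='top'):
    o1,d1=ray(n1,uv1);o2,d2=ray(n2,uv2)
    s=np.linalg.lstsq(np.stack([d1,-d2],1),o2-o1,rcond=None)[0]
    a,b=o1+s[0]*d1,o2+s[1]*d2; return (a+b)/2,np.linalg.norm(a-b)
E
python3 -c "
from h import *
snap('scene','s1');snap('top','t1')
o=env.get_obs();print(o['time_s'],o['tool_pos'],o['tool_rot'],o['grip_width'])
for n in('scene','top'):print({k:np.round(v,3).tolist() for k,v in env.camera_info(n).items()})"
```

```text
0.1 [ 0.26940514 -0.59098902  0.22156314] [-1.79901601e+02  4.63950350e-03  2.45121731e+01] 0.08715579294025518
{'fx': 533.432, 'fy': 533.432, 'cx': 323.424, 'cy': 243.99, 'k1': -0.037, 'R': [[0.267, 0.963, 0.016], [0.597, -0.152, -0.787], [-0.756, 0.22, -0.616]], 't': [-0.245, -0.181, 1.95]}
{'fx': 597.598, 'fy': 597.598, 'cx': 310.907, 'cy': 241.358, 'k1': 0.035, 'R': [[0.029, -1.0, -0.004], [-0.988, -0.028, -0.149], [0.148, 0.008, -0.989]], 't': [0.084, 0.558, 1.577]}
```

View pics/s1.png

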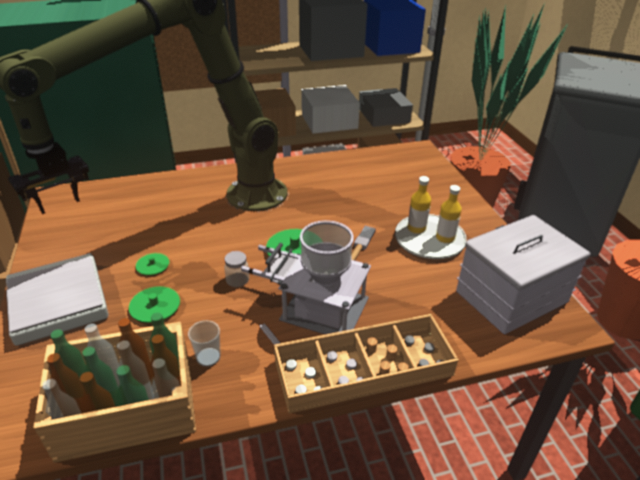

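View pics/t1.png

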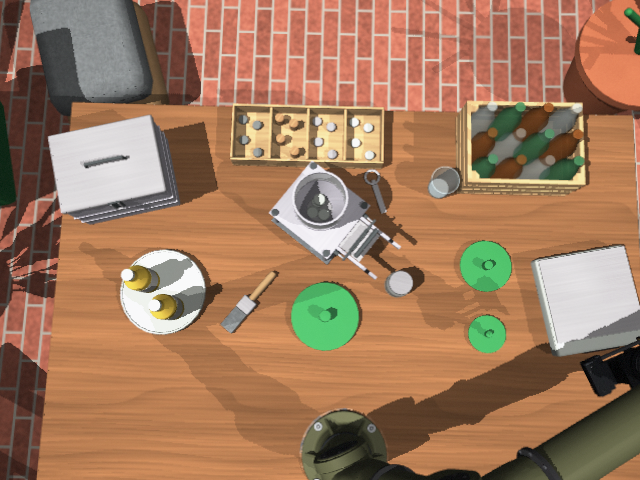

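The scene view shows the hopper's rim at about (327,248), and lids at (153,304), (152,264) and behind the hopper. The top view shows the rim at (320,197), the gate toward lower right near (370,245), and lids at (486,265), (487,334) and (325,316). I'll measure the lids and enlarge the hopper.

```bash
python3 -c "
from h import *
for n,f in(('top','t1'),('scene','s1')):
    im=cv2.imread(f'pics/{f}.png');h=cv2.cvtColor(im,cv2.COLOR_BGR2HSV)
    m=cv2.inRange(h,(45,150,90),(75,255,255))
    for c in cv2.findContours(m,0,1)[0]:
        if cv2.contourArea(c)<300: continue
        P=np.array([plane(n,p[0].astype(float),.014) for p in c])[:,:2]
        (x,y),r=cv2.minEnclosingCircle(P.astype(np.float32));print(n,np.round(cv2.minEnclosingCircle(c)[0]),round(x,4),round(y,4),'d',round(2*r,4))
a=cv2.resize(cv2.imread('pics/t1.png')[150:300,255:455],None,fx=4,fy=4,interpolation=2)
b=cv2.resize(cv2.imread('pics/s1.png')[205:355,220:420],None,fx=4,fy=4,interpolation=2)
cv2.imwrite('pics/ta.png',a);cv2.imwrite('pics/sa.png',b)"
```

```text
scene [154. 305.] 0.5046 -0.3748 d 0.135
scene [152. 264.] 0.3268 -0.3765 d 0.0929
scene [283. 238.] 0.2979 0.0367 d 0.1316
```

View pics/ta.png

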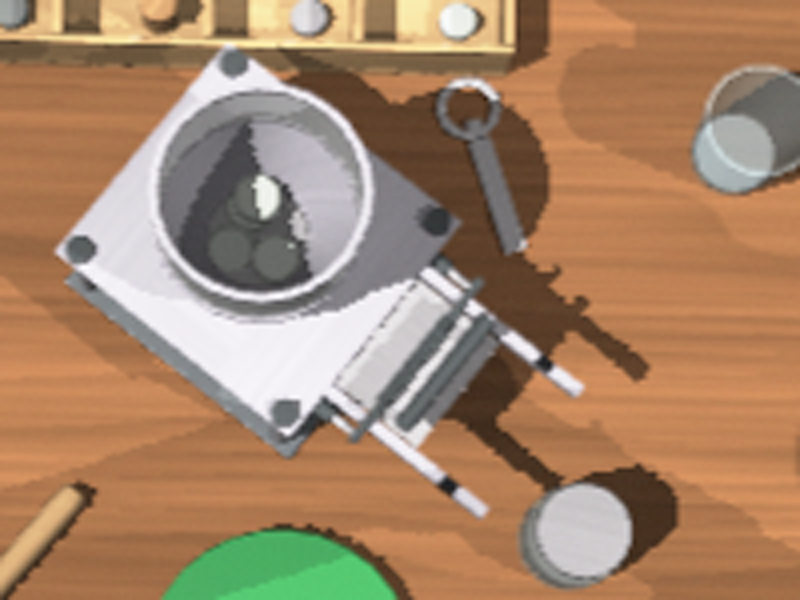

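View pics/sa.png

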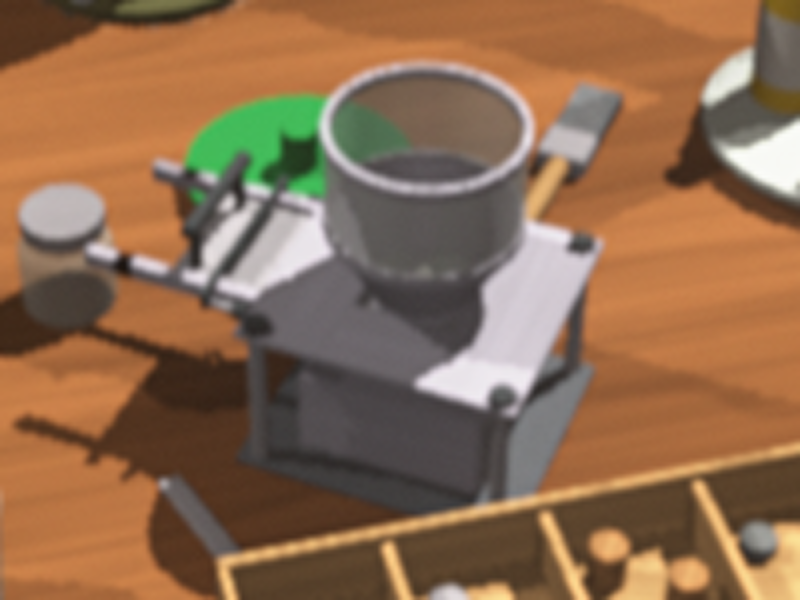

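The top crop shows the rim spanning about x 148–375 and y 83–308. The handle bar runs (402,425)–(490,322), the strap (355,438)–(480,282), and the marks are at (449,485) and (544,364). In the scene crop the rim spans about x 320–533 and y 60–195, the bar (193,230)–(245,157), the strap (207,300)–(283,180), and a mark is at (122,263).

```bash
cat > m.py <<'E'
from h import *
T=lambda x,y:((x+.5)/4-.5+255,(y+.5)/4-.5+150)
S=lambda x,y:((x+.5)/4-.5+220,(y+.5)/4-.5+205)
def circ(n,pts,z):
    P=np.array([plane(n,p,z)[:2] for p in pts]);A=np.c_[2*P,np.ones(len(P))]
    s=np.linalg.lstsq(A,(P**2).sum(1),rcond=None)[0];return s[0],s[1],2*np.sqrt(s[2]+s[0]**2+s[1]**2)
tp=[T(149,197),T(375,190),T(262,84),T(258,307)];sp=[S(320,130),S(533,132),S(428,61),S(428,196)]
for z in(.245,.255,.265): print('rim',z,np.round(circ('top',tp,z),4),np.round(circ('scene',sp,z),4))
for n,s,t in(('bar1',(193,230),(402,425)),('bar2',(245,157),(490,322)),('strap1',(207,300),(480,282)),('strap2',(283,180),(355,438)),('markA',(122,263),(544,364)),
  ('bar1x',(193,230),(490,322)),('bar2x',(245,157),(402,425))):
    X,e=tri(S(*s),T(*t));print(n,np.round(X,4),round(e,4))
print('marks z.12',plane('top',T(449,485),.121).round(4),plane('top',T(544,364),.121).round(4))
print('bar z.158',plane('top',T(402,425),.155).round(4),plane('top',T(490,322),.155).round(4))
print('strap z.123',plane('top',T(355,438),.124).round(4),plane('top',T(480,282),.124).round(4))
im=cv2.imread('pics/t1.png');h=cv2.cvtColor(im,cv2.COLOR_BGR2HSV)
m=cv2.inRange(h,(45,80,60),(85,255,255))
for c in cv2.findContours(m,0,1)[0]:
    if cv2.contourArea(c)<500: continue
    P=np.array([plane('top',p[0].astype(float),.014) for p in c])[:,:2]
    (x,y),r=cv2.minEnclosingCircle(P.astype(np.float32));print('lid',np.round(cv2.minEnclosingCircle(c)[0]),round(x,4),round(y,4),'d',round(2*r,4))
a=cv2.resize(cv2.imread('pics/t1.png')[225:305,440:540],None,fx=4,fy=4,interpolation=2)
b=cv2.resize(cv2.imread('pics/s1.png')[265:345,105:205],None,fx=4,fy=4,interpolation=2)
cv2.imwrite('pics/lid.png',np.hstack([a,b]))
E
python3 m.py
```

```text
rim 0.245 [0.6298 0.0792 0.1357] [0.6147 0.0869 0.1383]
rim 0.255 [0.6276 0.0792 0.1347] [0.6273 0.0831 0.1366]
rim 0.265 [0.6253 0.0793 0.1337] [0.64   0.0794 0.1349]
bar1 [ 0.5094 -0.0332  0.0983] 0.0334
bar2 [ 0.5671 -0.042   0.2095] 0.04
strap1 [ 0.6046 -0.061   0.1211] 0.0059
strap2 [0.4998 0.0159 0.1258] 0.0021
markA [ 0.5519 -0.106   0.1188] 0.0001
bar1x [ 0.5727 -0.0634  0.1559] 0.0075
bar2x [ 0.5053 -0.0117  0.1558] 0.0026
marks z.12 [ 0.4717 -0.0459  0.121 ] [ 0.5516 -0.1058  0.121 ]
bar z.158 [ 0.5051 -0.013   0.155 ] [ 0.5721 -0.0672  0.155 ]
strap z.123 [0.4998 0.0148 0.124 ] [ 0.6035 -0.0636  0.124 ]
lid [486. 334.] 0.3234 -0.3779 d 0.101
lid [325. 316.] 0.3582 0.0573 d 0.1838
lid [486. 265.] 0.5068 -0.3773 d 0.1405
lid [564. 168.] 0.785 -0.5983 d 0.1205
lid [534. 144.] 0.8538 -0.516 d 0.1349
lid [509. 122.] 0.918 -0.449 d 0.1366
```

View pics/lid.png

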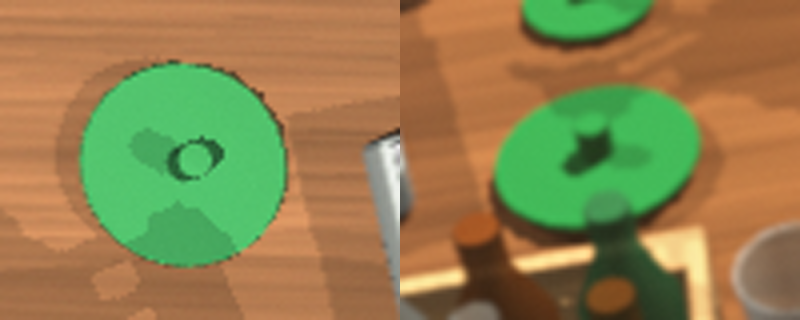

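The lid crop shows the knob top at about (196,158) in the top view and (193,124) in the scene half. This lid's flange measures 140 mm, so it is the middle one.

```bash
python3 -c "
from h import *
f=lambda x,y,a,b:((x+.5)/4-.5+a,(y+.5)/4-.5+b)
t=f(196,158,440,225);s=f(193,124,105,265)
print('knob',tri(s,t),plane('top',t,.044),plane('scene',s,.044))
print('boxcorner',[plane('top',p,.06).round(3) for p in((535,262),(550,345))],[plane('scene',p,0).round(3) for p in((105,315),(98,260))], plane('top',(460,190),0),'jar',plane('top',(400,282),.085),'tumbler',plane('top',(444,180),.05))
o=env.get_obs();print(o['qpos'],o['tool_pos'],o['tool_rot'])"
```

```text
knob (array([ 0.50705111, -0.37441723,  0.04768675]), np.float64(0.004471174262322409)) [ 0.5073211  -0.37780199  0.044     ] [ 0.50381939 -0.37273644  0.044     ]
boxcorner [array([ 0.515, -0.495,  0.06 ]), array([ 0.299, -0.527,  0.06 ])] [array([ 0.501, -0.509,  0.   ]), array([ 0.249, -0.54 ,  0.   ])] [ 0.71962414 -0.31382872  0.        ] jar [ 0.44881383 -0.13565667  0.085     ] tumbler [ 0.73412096 -0.25838617  0.05      ]
[66.29861587 18.43424208 -4.01645994 83.16954685  1.29442533 78.53981465
 -3.25961215] [ 0.26940514 -0.59098902  0.22156314] [-1.79901601e+02  4.63950350e-03  2.45121731e+01]
```

Request:
step_arm(rows=[{"angular": [0,0,-0.052],"slide": [0,0,0],"jaw": 0.6},{"angular": [0,0,-0.052],"slide": [0,0,0],"jaw": 0.6},{"angular": [0,0,-0.052],"slide": [0,0,0],"jaw": 0.6},{"angular": [0,0,-0.052],"slide": [0,0,0],"jaw": 0.6},{"angular": [0,0,-0.052],"slide": [0,0,0],"jaw": 0.6},{"angular": [0,0,-0.052],"slide": [0,0,0],"jaw": 0.6},{"angular": [0,0,-0.052],"slide": [0,0,0],"jaw": 0.6},{"angular": [0,0,0],"slide": [0,0,0],"jaw": 0.6}])

```text
time_s: 1.1
tool_pos: [0.2695, -0.5913, 0.222]
tool_rot: [-180.0, -0.0, 89.9]
force: [0.2, 0.1, -0.2]
grip_width: 0.0522
grasp_force: 0.0
```

Request:
step_arm(rows=[{"angular": [0,0,0],"slide": [0.0716,0.0792,0.02],"jaw": 0.6},{"angular": [0,0,0],"slide": [0.0716,0.0792,0.02],"jaw": 0.6},{"angular": [0,0,0],"slide": [0.0716,0.0792,0.02],"jaw": 0.6},{"angular": [0,0,0],"slide": [0.0716,0.0792,0.02],"jaw": 0.6},{"angular": [0,0,0],"slide": [0.0716,0.0792,0.04],"jaw": 0.6},{"angular": [0,0,0],"slide": [0.0716,0.0792,0.04],"jaw": 0.6},{"angular": [0,0,0],"slide": [0,0,0.06],"jaw": 0.6},{"angular": [0,0,0],"slide": [0,0,0.05],"jaw": 0.6},{"angular": [0,0,0],"slide": [0,0,0],"jaw": 0.6}])

```text
time_s: 2.22
tool_pos: [0.5055, -0.3754, 0.0851]
tool_rot: [-179.8, -0.2, 89.9]
force: [-0.2, 0.3, 1.0]
grip_width: 0.0523
grasp_force: 0.0
```

```bash
python3 -c "
from h import *
a=snap('top','t2')[225:325,440:560];b=snap('scene','s2')[240:340,90:210]
cv2.imwrite('pics/c2.png',cv2.resize(np.hstack([a,b])[:,:,::-1],None,fx=3.3,fy=3.3,interpolation=2))"
```

```text
(no output)
```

View pics/c2.png

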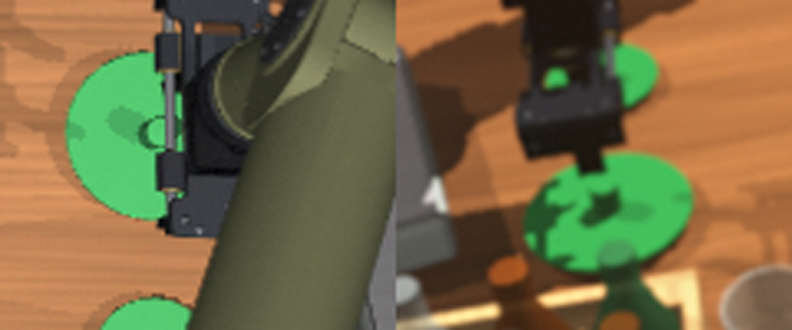

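The top crop shows the lid knob at about (160,132) with the hand coming in beside it. The scene half shows the fingers right above the knob at (600,200). I'll descend and grip.

Request:
step_arm(newtons=25, rows=[{"angular": [0,0,0],"slide": [-0.002,0.002,0.05],"jaw": 0.6},{"angular": [0,0,0],"slide": [0,0,0.04],"jaw": 0.6},{"angular": [0,0,0],"slide": [0,0,0.036],"jaw": 0.6},{"angular": [0,0,0],"slide": [0,0,0],"jaw": 0.6},{"angular": [0,0,0],"slide": [0,0,0],"jaw": 0},{"angular": [0,0,0],"slide": [0,0,0],"jaw": 0},{"angular": [0,0,0],"slide": [0,0,0],"jaw": 0},{"angular": [0,0,0],"slide": [0,0,0],"jaw": 0}])

```text
time_s: 3.32
tool_pos: [0.5079, -0.3778, 0.0251]
tool_rot: [-180.0, 0.0, 90.0]
force: [-1.6, -0.0, 2.3]
grip_width: 0.0232
grasp_force: 25.0
```

Request:
step_arm(rows=[{"angular": [0,0,0],"slide": [0,0,-0.05],"jaw": 0},{"angular": [0,0,0],"slide": [0,0,-0.1],"jaw": 0},{"angular": [0,0,0],"slide": [0,0,-0.1],"jaw": 0},{"angular": [0,0,0],"slide": [0,0,-0.1],"jaw": 0},{"angular": [0,0,0],"slide": [0,0,-0.1],"jaw": 0},{"angular": [0,0,0],"slide": [0,0,-0.1],"jaw": 0},{"angular": [0,0,0],"slide": [0,0,-0.05],"jaw": 0},{"angular": [0,0,0],"slide": [0,0,0],"jaw": 0}])

```text
time_s: 4.32
tool_pos: [0.5091, -0.3777, 0.3266]
tool_rot: [179.8, 0.1, 90.0]
force: [-0.1, -0.3, -2.5]
grip_width: 0.0232
grasp_force: 25.0
```

Request:
step_arm(rows=[{"angular": [0,0,0],"slide": [0.05,0.012,0],"jaw": 0},{"angular": [0,0,0],"slide": [0.1,0.026,0],"jaw": 0},{"angular": [0,0,0],"slide": [0.11,0.029,0],"jaw": 0},{"angular": [0,0,0],"slide": [0.11,0.029,0],"jaw": 0},{"angular": [0,0,0],"slide": [0.11,0.029,0],"jaw": 0},{"angular": [0,0,0],"slide": [0.11,0.029,0],"jaw": 0},{"angular": [0,0,0],"slide": [0.11,0.029,0],"jaw": 0},{"angular": [0,0,0],"slide": [0.11,0.029,0],"jaw": 0},{"angular": [0,0,0],"slide": [0.08,0.02,0],"jaw": 0},{"angular": [0,0,0],"slide": [0.028,0.008,0],"jaw": 0}])

```text
time_s: 5.58
tool_pos: [0.6262, 0.0871, 0.3223]
tool_rot: [-179.8, -0.1, 90.4]
force: [-0.1, 0.4, -2.4]
grip_width: 0.0234
grasp_force: 25.0
```

Request:
step_arm(rows=[{"angular": [0,0,0],"slide": [0,0,0],"jaw": 0},{"angular": [0,0,0],"slide": [0,0,0],"jaw": 0}])

```text
time_s: 5.82
tool_pos: [0.6277, 0.0795, 0.3238]
tool_rot: [-179.9, 0.1, 89.9]
force: [0.2, -0.2, -1.6]
grip_width: 0.0232
grasp_force: 25.0
```

```bash
python3 -c "
from h import *
a=snap('top','t3')[140:260,250:370];b=snap('scene','s3')[160:280,260:380]
cv2.imwrite('pics/c3.png',cv2.resize(np.hstack([a,b])[:,:,::-1],None,fx=3.3,fy=3.3,interpolation=2))"
```

```text
(no output)
```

View pics/c3.png

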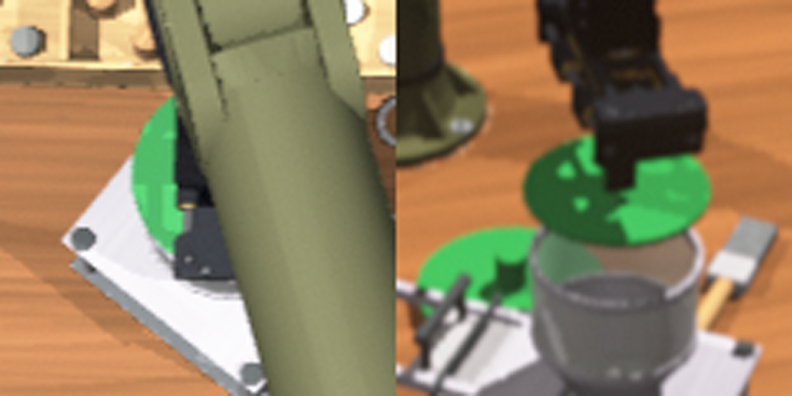

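The scene half shows the lid held level, spanning x 524–711 above the rim at x 531–702, so it is centred. I'll lower it.

Request:
step_arm(rows=[{"angular": [0,0,0],"slide": [0.003,0,0.03],"jaw": 0},{"angular": [0,0,0],"slide": [0,0,0.03],"jaw": 0},{"angular": [0,0,0],"slide": [0,0,0.02],"jaw": 0},{"angular": [0,0,0],"slide": [0,0,0.01],"jaw": 0},{"angular": [0,0,0],"slide": [0,0,0.006],"jaw": 0},{"angular": [0,0,0],"slide": [0,0,0.006],"jaw": 0},{"angular": [0,0,0],"slide": [0,0,0],"jaw": 0},{"angular": [0,0,0],"slide": [0,0,0],"jaw": 0}])

```text
time_s: 6.92
tool_pos: [0.628, 0.0832, 0.2738]
tool_rot: [180.0, 0.0, 90.0]
force: [0.7, -0.1, -1.8]
grip_width: 0.0232
grasp_force: 25.0
```

Request:
step_arm(rows=[{"angular": [0,0,0],"slide": [0,0,0.004],"jaw": 0},{"angular": [0,0,0],"slide": [0,0,0.003],"jaw": 0},{"angular": [0,0,0],"slide": [0,0,0],"jaw": 0},{"angular": [0,0,0],"slide": [0,0,0],"jaw": 0}])

```text
time_s: 7.42
tool_pos: [0.6279, 0.083, 0.2701]
tool_rot: [180.0, 0.0, 90.0]
force: [0.2, 0.0, -0.4]
grip_width: 0.023
grasp_force: 25.0
```

Request:
step_arm(rows=[{"angular": [0,0,0],"slide": [0,0,0.002],"jaw": 0},{"angular": [0,0,0],"slide": [0,0,0],"jaw": 0},{"angular": [0,0,0],"slide": [0,0,0],"jaw": 0}])

```text
time_s: 7.8
tool_pos: [0.6279, 0.0831, 0.27]
tool_rot: [179.9, 0.0, 90.0]
force: [-2.7, -1.4, 5.8]
grip_width: 0.0231
grasp_force: 25.0
```

Contact shows at the expected seated height, so I'll release and rise clear.

Request:
step_arm(rows=[{"angular": [0,0,0],"slide": [0,0,0],"jaw": 0.5},{"angular": [0,0,0],"slide": [0,0,0],"jaw": 0.5},{"angular": [0,0,0],"slide": [0,0,0],"jaw": 0.5},{"angular": [0,0,0],"slide": [0,0,-0.05],"jaw": 0.5},{"angular": [0,0,0],"slide": [0,0,-0.08],"jaw": 0.5},{"angular": [-0.0,0,0],"slide": [-0.1,-0.05,-0.05],"jaw": 0.5},{"angular": [0,0,0],"slide": [-0.1,-0.05,0],"jaw": 0.5},{"angular": [0,0,0],"slide": [-0.1,-0.05,0],"jaw": 0.5},{"angular": [0,0,0],"slide": [-0.1,-0.05,0],"jaw": 0.5},{"angular": [0,0,0],"slide": [0,0,0],"jaw": 0.5}])

```text
time_s: 9.05
tool_pos: [0.5261, -0.123, 0.359]
tool_rot: [-180.0, 0.2, 89.5]
force: [-0.2, -0.1, -0.3]
grip_width: 0.0439
grasp_force: 0.0
```

```bash
python3 -c "
from h import *
a=snap('top','t4')[140:260,250:370];b=snap('scene','s4')[190:310,260:380]
cv2.imwrite('pics/c4.png',cv2.resize(np.hstack([a,b])[:,:,::-1],None,fx=3.3,fy=3.3,interpolation=2))
for n,im in(('top',cv2.imread('pics/t4.png')),('scene',cv2.imread('pics/s4.png'))):
    m=cv2.inRange(cv2.cvtColor(im,cv2.COLOR_BGR2HSV),(45,80,50),(85,255,255))
    u,v=proj(n,[[.628,.081,.26]])[0].astype(int)
    for c in cv2.findContours(m,0,1)[0]:
        if cv2.contourArea(c)>500 and abs(cv2.pointPolygonTest(c,(int(u),int(v)),True))<60:
            P=np.array([plane(n,p[0].astype(float),.261)[:2] for p in c]);(x,y),r=cv2.minEnclosingCircle(P.astype(np.float32));print(n,x,y,2*r)
"
```

```text
top 0.6277894377708435 0.0836542472243309 0.13953278958797455
scene 0.6279971599578857 0.040997300297021866 0.22584617137908936
```

View pics/c4.png

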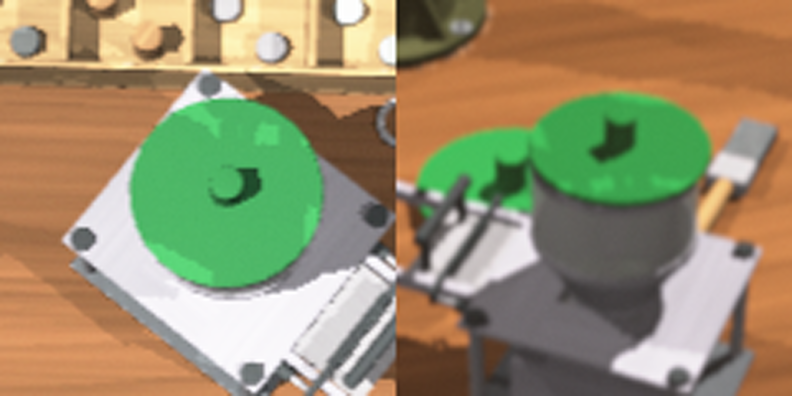

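The crop shows the lid flush and level on the rim, centred at about (227,193) in the top half and (620,148) in the scene half, 140 mm across when cast at 261 mm. Next I'll turn and tilt the tool 30° so the hand's body stays clear of the lid.

Request:
step_arm(rows=[{"angular": [0,0,-0.0495],"slide": [0,0,0],"jaw": 0.35},{"angular": [0,0,-0.0495],"slide": [0,0,0],"jaw": 0.35},{"angular": [0,0,-0.0495],"slide": [0,0,0],"jaw": 0.35},{"angular": [0,0,-0.0495],"slide": [0,0,0],"jaw": 0.35},{"angular": [0,0,-0.0495],"slide": [0,0,0],"jaw": 0.35},{"angular": [0,0,-0.0495],"slide": [0,0,0],"jaw": 0.35},{"angular": [-0.055,0,0],"slide": [0,0,0],"jaw": 0.35},{"angular": [-0.055,0,0],"slide": [0,0,0],"jaw": 0.35},{"angular": [-0.057,0,0],"slide": [0,0,0],"jaw": 0.35},{"angular": [0,0,0],"slide": [0,0,0],"jaw": 0.35}])

```text
time_s: 10.4
tool_pos: [0.5266, -0.1191, 0.357]
tool_rot: [150.1, -0.2, 143.2]
force: [0.3, -0.4, 0.3]
grip_width: 0.0307
grasp_force: 0.0
```

```bash
cat > go.py <<'E'
import sys
from h import *
from scipy.spatial.transform import Rotation as Ro
o=env.get_obs();R=Ro.from_euler('xyz',o['tool_rot'],degrees=True).as_matrix();p=np.array(o['tool_pos'])
print('t',o['time_s'],'p',p.round(4),'rot',np.round(o['tool_rot'],1),'R',R.round(3).tolist(),'q',np.round(o['qpos'],0))
for a in sys.argv[1:]:
    g=np.array(eval(a));print(a,'slide',(R.T@(g-p)/.5).round(4))
E
python3 go.py "(.513,-.0747,.2265)" "(.5428,-.0345,.1399)"
```

```text
t 10.4 p [ 0.5266 -0.1191  0.357 ] rot [150.1  -0.2 143.2] R [[-0.801, 0.521, 0.296], [0.599, 0.693, 0.402], [0.004, 0.499, -0.867]] q [ 54.  -1. -24.  96. -31.  83.  86.]
(.513,-.0747,.2265) slide [ 0.0739 -0.0829  0.2538]
(.5428,-.0345,.1399) slide [ 0.0737 -0.0826  0.4538]
```

Request:
step_arm(rows=[{"angular": [0,0,0],"slide": [0.025,-0.0275,0.085],"jaw": 0.35},{"angular": [0,0,0],"slide": [0.025,-0.0275,0.085],"jaw": 0.35},{"angular": [0,0,0],"slide": [0.024,-0.0275,0.084],"jaw": 0.35},{"angular": [0,0,0],"slide": [0,0,0.06],"jaw": 0.35},{"angular": [0,0,0],"slide": [0,0,0],"jaw": 0.35},{"angular": [0,0,0],"slide": [0,0,0],"jaw": 0.35}])

```text
time_s: 11.15
tool_pos: [0.525, -0.0595, 0.2041]
tool_rot: [150.0, 0.1, 143.7]
force: [-0.9, -0.6, -0.1]
grip_width: 0.0305
grasp_force: 0.0
```

```bash
python3 go.py "(.5428,-.0345,.1399)"; python3 -c "
from h import *
a=snap('top','t5')[185:305,310:430];b=snap('scene','s5')[200:320,225:345]
cv2.imwrite('pics/c5.png',cv2.resize(np.hstack([a,b])[:,:,::-1],None,fx=3.3,fy=3.3,interpolation=2))"
```

```text
t 11.15 p [ 0.525  -0.0595  0.2041] rot [1.500e+02 1.000e-01 1.437e+02] R [[-0.806, 0.512, 0.298], [0.592, 0.698, 0.402], [-0.002, 0.5, -0.866]] q [ 51.  -1. -28. 113. -33.  65.  91.]
(.5428,-.0345,.1399) slide [ 0.0013 -0.0112  0.1419]
```

View pics/c5.png

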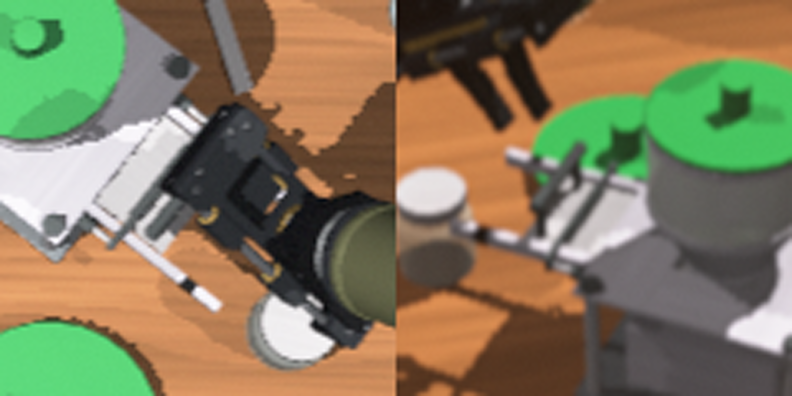

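The crop shows the fingertips at about (502,128) and (545,117) in the scene half, short of the bar centred near (557,175). The lid is undisturbed. I'll check alignment numerically.

```bash
python3 -c "
from h import *
print(proj('scene',[[.525,-.0595,.2041],[.5386,-.0401,.152]]), 'seen tip',(263.5,237),'bar',(273.8,253))"
```

```text
[[263.643661   236.72141173]
 [272.67353054 253.9604536 ]] seen tip (263.5, 237) bar (273.8, 253)
```

Request:
step_arm(newtons=45, rows=[{"angular": [0,0,0],"slide": [0,-0.009,0.04],"jaw": 0.35},{"angular": [0,0,0],"slide": [0,0,0.04],"jaw": 0.35},{"angular": [0,0,0],"slide": [0,0,0.03],"jaw": 0.35},{"angular": [0,0,0],"slide": [0,0,0.03],"jaw": 0.35},{"angular": [0,0,0],"slide": [0,0,0],"jaw": 0.35},{"angular": [0,0,0],"slide": [0,0,0],"jaw": 0.35}])

```text
time_s: 12.0
tool_pos: [0.5426, -0.0358, 0.1401]
tool_rot: [149.9, 0.0, 143.5]
force: [0.1, -0.3, 1.2]
grip_width: 0.0302
grasp_force: 0.0
```

Request:
step_arm(newtons=45, rows=[{"angular": [0,0,0],"slide": [0,0,0],"jaw": 0},{"angular": [0,0,0],"slide": [0,0,0],"jaw": 0},{"angular": [0,0,0],"slide": [0,0,0],"jaw": 0},{"angular": [0,0,0],"slide": [0,0,0],"jaw": 0}])

```text
time_s: 12.5
tool_pos: [0.5438, -0.0341, 0.1414]
tool_rot: [149.8, 0.1, 143.5]
force: [2.2, 4.4, 5.6]
grip_width: 0.0106
grasp_force: 45.0
```

```bash
python3 go.py "(.5428,-.0345,.1399)"; python3 -c "
from h import *
o=env.get_obs();print(o['force'],o['grip_width'])"
```

```text
t 12.5 p [ 0.5438 -0.0341  0.1414] rot [1.498e+02 1.000e-01 1.435e+02] R [[-0.804, 0.513, 0.3], [0.595, 0.695, 0.404], [-0.001, 0.503, -0.864]] q [ 49.   5. -30. 116. -33.  55.  91.]
(.5428,-.0345,.1399) slide [ 0.0012 -0.0031  0.0016]
[2.17085456 4.42451851 5.64838351] 0.010637286371356644
```

Gripped. I'll pull the 66 mm level along the hopper's -x.

Request:
step_arm(rows=[{"angular": [0,0,0],"slide": [0,-0.014,-0.0083],"jaw": 0},{"angular": [0,0,0],"slide": [0,-0.02,-0.0117],"jaw": 0},{"angular": [0,0,0],"slide": [0,-0.02,-0.0117],"jaw": 0},{"angular": [0,0,0],"slide": [0,-0.02,-0.0117],"jaw": 0},{"angular": [0,0,0],"slide": [0,-0.02,-0.0117],"jaw": 0},{"angular": [0,0,0],"slide": [0,-0.02,-0.0114],"jaw": 0},{"angular": [0,0,0],"slide": [0,0,0],"jaw": 0},{"angular": [0,0,0],"slide": [0,0,0],"jaw": 0},{"angular": [0,0,0],"slide": [0,0,0],"jaw": 0}])

```text
time_s: 13.62
tool_pos: [0.5049, -0.0857, 0.1414]
tool_rot: [149.7, 0.0, 143.6]
force: [5.5, 7.0, 3.2]
grip_width: 0.0104
grasp_force: 45.0
```

```bash
python3 go.py ; python3 -c "
from h import *
a=snap('top','t6')[185:305,310:430];b=snap('scene','s6')[200:320,225:345]
cv2.imwrite('pics/c6.png',cv2.resize(np.hstack([a,b])[:,:,::-1],None,fx=3.3,fy=3.3,interpolation=2))
o=env.get_obs();p=np.array(o['tool_pos'])-np.array([.5438,-.0341,.1414]);print(o['force'],p@[-.595,-.804,0],p@[.804,-.595,0],p[2])"
```

```text
t 13.625 p [ 0.5049 -0.0857  0.1414] rot [149.7   0.  143.6] R [[-0.805, 0.512, 0.3], [0.593, 0.695, 0.406], [-0.0, 0.505, -0.863]] q [ 53.   3. -26. 117. -34.  59.  98.]
[4.90134139 7.31812984 2.79036465] 0.06459430297340261 -0.0006561361878232026 3.2324982382203604e-06
```

View pics/c6.png

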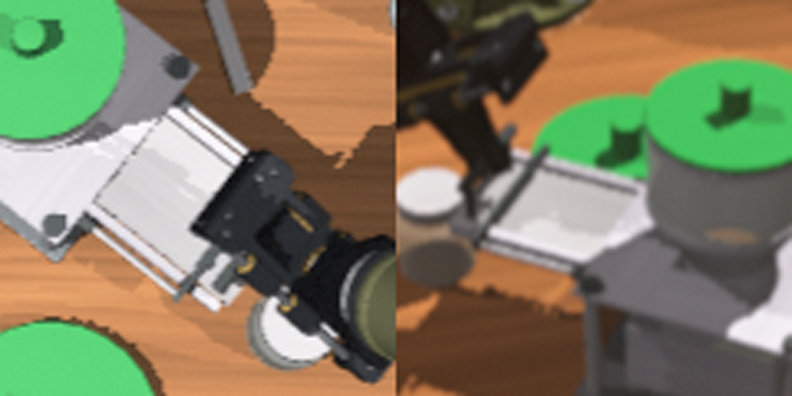

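The view budget is used up. The crop shows the strap near the mark at about (180,294) in the top half and (483,240) in the scene half. I'll check it numerically with brightness profiles along the rails.

```bash
cat > prof.py <<'E'
import sys
from h import *
d=np.array([-.595,-.804,0]);l=np.array([.804,-.595,0]);A=np.array([.628,.081,0])
def prof(n,f,off,s,z):
    g=cv2.cvtColor(cv2.imread(f'pics/{f}.png'),cv2.COLOR_BGR2GRAY)
    acc=0
    for e in(-.002,0,.002):
        uv=proj(n,[A+d*k+l*(off+e)+[0,0,z] for k in s]).astype(np.float32)
        acc=acc+cv2.remap(g,uv[None,:,0],uv[None,:,1],cv2.INTER_CUBIC)[0]/3.
    return acc.astype(int).tolist()
sh=np.arange(.118,.144,.002);op=np.arange(.182,.212,.002)
for n,a,b in(('top','t1',sys.argv[1]),('scene','s1',sys.argv[2])):
    for o in(-.060,.060):
        print(n,o,'strap shut .118..',prof(n,a,o,sh,.124));print('     strap now .182..',prof(n,b,o,op,.124))
    for o in(-.050,.050):
        print(n,o,'mark .182..',prof(n,a,o,op,.120),'now',prof(n,b,o,op,.122))
E
python3 prof.py t6 s6
```

```text
top -0.06 strap shut .118.. [179, 167, 164, 158, 133, 111, 101, 110, 124, 131, 132, 135, 137]
     strap now .182.. [172, 170, 172, 167, 154, 123, 106, 120, 140, 141, 141, 137, 136, 139, 143]
top 0.06 strap shut .118.. [185, 176, 176, 179, 164, 129, 106, 93, 75, 66, 69, 68, 69]
     strap now .182.. [53, 67, 70, 69, 77, 93, 91, 71, 61, 64, 65, 65, 64, 64, 70]
top -0.05 mark .182.. [216, 215, 212, 166, 80, 35, 33, 32, 41, 116, 197, 217, 217, 217, 217] now [227, 227, 224, 177, 103, 88, 99, 79, 58, 125, 211, 234, 231, 232, 235]
top 0.05 mark .182.. [236, 237, 237, 221, 141, 55, 38, 41, 40, 89, 192, 236, 239, 236, 236] now [57, 75, 95, 106, 84, 63, 66, 66, 65, 65, 66, 65, 64, 66, 64]
scene -0.06 strap shut .118.. [148, 135, 114, 93, 83, 82, 87, 92, 95, 100, 103, 112, 123]
     strap now .182.. [162, 148, 120, 91, 73, 76, 93, 112, 130, 144, 154, 158, 158, 155, 155]
scene 0.06 strap shut .118.. [106, 102, 90, 74, 68, 77, 90, 98, 98, 96, 96, 98, 98]
     strap now .182.. [104, 93, 78, 64, 60, 70, 80, 83, 83, 83, 85, 86, 87, 87, 86]
scene -0.05 mark .182.. [147, 134, 117, 95, 74, 58, 53, 59, 74, 97, 121, 137, 142, 144, 142] now [169, 154, 131, 100, 75, 68, 75, 87, 110, 138, 163, 178, 180, 178, 179]
scene 0.05 mark .182.. [172, 170, 159, 130, 86, 48, 28, 30, 53, 92, 133, 161, 173, 174, 172] now [207, 202, 180, 134, 89, 68, 78, 92, 95, 92, 92, 96, 100, 101, 101]
```

The travel is about 64.3 mm, so I'll pull 1.8 mm more and then hold while the caps drop.

Request:
step_arm(rows=[{"angular": [0,0,0],"slide": [0,-0.0031,-0.0018],"jaw": 0},{"angular": [0,0,0],"slide": [0,0,0],"jaw": 0},{"angular": [0,0,0],"slide": [0,0,0],"jaw": 0},{"angular": [0,0,0],"slide": [0,0,0],"jaw": 0},{"angular": [0,0,0],"slide": [0,0,0],"jaw": 0},{"angular": [0,0,0],"slide": [0,0,0],"jaw": 0},{"angular": [0,0,0],"slide": [0,0,0],"jaw": 0},{"angular": [0,0,0],"slide": [0,0,0],"jaw": 0},{"angular": [0,0,0],"slide": [0,0,0],"jaw": 0},{"angular": [0,0,0],"slide": [0,0,0],"jaw": 0}])

```text
time_s: 14.98
tool_pos: [0.5039, -0.087, 0.1414]
tool_rot: [149.7, 0.0, 143.6]
force: [6.1, 7.2, 3.0]
grip_width: 0.011
grasp_force: 45.0
```

Request:
step_arm(rows=[{"angular": [0,0,0],"slide": [0,0,0],"jaw": 0},{"angular": [0,0,0],"slide": [0,0,0],"jaw": 0},{"angular": [0,0,0],"slide": [0,0,0],"jaw": 0},{"angular": [0,0,0],"slide": [0,0,0],"jaw": 0},{"angular": [0,0,0],"slide": [0,0,0],"jaw": 0},{"angular": [0,0,0],"slide": [0,0,0],"jaw": 0},{"angular": [0,0,0],"slide": [0,0,0],"jaw": 0},{"angular": [0,0,0],"slide": [0,0,0],"jaw": 0},{"angular": [0,0,0],"slide": [0,0,0],"jaw": 0},{"angular": [0,0,0],"slide": [0,0,0],"jaw": 0}])

```text
time_s: 16.23
tool_pos: [0.5038, -0.087, 0.1414]
tool_rot: [149.7, 0.0, 143.6]
force: [6.7, 7.5, 3.1]
grip_width: 0.0107
grasp_force: 45.0
```

```bash
python3 -c "
from h import *
snap('top','t7');snap('scene','s7')
o=env.get_obs();p=np.array(o['tool_pos'])-np.array([.5438,-.0341,.1414]);print(o['force'],o['grip_width'],p@[-.595,-.804,0],p@[.804,-.595,0],p[2])
im=cv2.imread('pics/t7.png');m=cv2.inRange(cv2.cvtColor(im,cv2.COLOR_BGR2HSV),(45,80,50),(85,255,255))
for c in cv2.findContours(m,0,1)[0]:
    if cv2.contourArea(c)>500:
        P=np.array([plane('top',q[0].astype(float),.261)[:2] for q in c]);(x,y),r=cv2.minEnclosingCircle(P.astype(np.float32));print(x,y,2*r)
"; python3 prof.py t7 s7
```

```text
[6.10225166 7.36734458 3.22296622] 0.010319218091846898 0.06632326074061494 -0.0006726967406179931 1.0170696833428083e-05
0.351676881313324 0.06175847724080086 0.15598364174365997
0.6275643110275269 0.08362829685211182 0.13979685306549072
0.7138140201568604 -0.49441003799438477 0.10222755372524261
0.7721329927444458 -0.424627423286438 0.11446680128574371
0.826644778251648 -0.36781615018844604 0.11589343845844269
top -0.06 strap shut .118.. [179, 167, 164, 158, 133, 111, 101, 110, 124, 131, 132, 135, 137]
     strap now .182.. [172, 171, 172, 171, 170, 142, 109, 107, 125, 135, 141, 137, 137, 139, 141]
top 0.06 strap shut .118.. [185, 176, 176, 179, 164, 129, 106, 93, 75, 66, 69, 68, 69]
     strap now .182.. [42, 56, 70, 72, 69, 73, 86, 95, 80, 63, 65, 66, 67, 67, 69]
top -0.05 mark .182.. [216, 215, 212, 166, 80, 35, 33, 32, 41, 116, 197, 217, 217, 217, 217] now [227, 227, 225, 178, 92, 66, 94, 93, 76, 130, 209, 229, 228, 233, 234]
top 0.05 mark .182.. [236, 237, 237, 221, 141, 55, 38, 41, 40, 89, 192, 236, 239, 236, 236] now [41, 54, 66, 95, 112, 85, 65, 65, 68, 66, 66, 66, 64, 66, 67]
scene -0.06 strap shut .118.. [148, 135, 114, 93, 83, 82, 87, 92, 95, 100, 103, 112, 123]
     strap now .182.. [167, 163, 144, 114, 82, 67, 76, 96, 118, 137, 151, 157, 156, 153, 153]
scene 0.06 strap shut .118.. [106, 102, 90, 74, 68, 77, 90, 98, 98, 96, 96, 98, 98]
     strap now .182.. [106, 95, 83, 71, 64, 64, 75, 88, 95, 95, 92, 87, 85, 85, 84]
scene -0.05 mark .182.. [147, 134, 117, 95, 74, 58, 53, 59, 74, 97, 121, 137, 142, 144, 142] now [169, 155, 132, 100, 72, 62, 70, 91, 117, 143, 162, 173, 174, 174, 180]
scene 0.05 mark .182.. [172, 170, 159, 130, 86, 48, 28, 30, 53, 92, 133, 161, 173, 174, 172] now [207, 202, 185, 141, 89, 57, 62, 89, 118, 142, 149, 138, 118, 104, 100]
```

Request:
step_arm(rows=[{"angular": [0,0,0],"slide": [0,0,0],"jaw": 0},{"angular": [0,0,0],"slide": [0,0,0],"jaw": 0},{"angular": [0,0,0],"slide": [0,0,0],"jaw": 0},{"angular": [0,0,0],"slide": [0,0,0],"jaw": 0},{"angular": [0,0,0],"slide": [0,0,0],"jaw": 0},{"angular": [0,0,0],"slide": [0,0,0],"jaw": 0},{"angular": [0,0,0],"slide": [0,0,0],"jaw": 0},{"angular": [0,0,0],"slide": [0,0,0],"jaw": 0},{"angular": [0,0,0],"slide": [0,0,0],"jaw": 0},{"angular": [0,0,0],"slide": [0,0,0],"jaw": 0}])

```text
time_s: 17.58
tool_pos: [0.5038, -0.087, 0.1414]
tool_rot: [149.7, 0.0, 143.6]
force: [5.9, 7.8, 3.7]
grip_width: 0.0107
grasp_force: 45.0
```

```bash
python3 -c "
from cell import env
o=env.get_obs();print(o['time_s'],o['tool_pos'],o['force']);print(env.sign_off())"
```

```text
17.575 [ 0.50381971 -0.08698735  0.14141193] [5.91485659 7.8246635  3.6604125 ]
the job is handed in; nothing more can be done
None
```

Job handed in at 17.6 s: the middle-sized lid is seated on the mouth and released, and the gripper is still holding the gate at the mark (about 66 mm pulled); I could not see the four caps drop into the tin, only that the gate was held open about 4 s.

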